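# Rack the oven-aged test bars by shade

### The arm

A 6-joint arm with a two-finger parallel gripper is mounted at the origin on a cart in front of the work surface, level with it; the furniture and walls round the work are solid. World frame = base frame: x ahead of the robot, y to its left, z up, the work surface at z = 0. Lengths are in m, angles in rad, forces in N, time in s.
With the tool pointing down it reaches from about 0.25 to 0.725 m from the base axis. Payload 4 kg.
Tool frame: the origin (TCP) lies midway between the tips of the shut fingers; the grasp point (between the pads) lies 19 mm behind it; z points along the fingers, y is the line along which they close (so a half turn about z gives the same grasp; the last joint's range is limited). The gripper opens to 85 mm and grips with 20 to 120 N. Pads are 22 mm wide; open, the fingers measure 114 mm over their backs; the gripper's body (76 mm by 85 mm) begins 54 mm behind the grasp point. The pads swing forward as they close: fully open they stand 13 mm farther back than shut.
Start: joints at [1.181, 0.241, 0.005, 1.335, 0, 1.571], TCP at [0.19, 0.462, 0.231] pointing down, gripper open.
Joint ranges: [-2.72, 2.72], [-1.05, 1.87], [-1.09, 1.28], [-1.99, 2.15], [-1.42, 1.44], [-3.14, 3.14]. Speed limits (rad/s): [2.79, 2.79, 3.14, 3.14, 3.14, 3.14].

### API

Orientations are given as a unit quaternion [x, y, z, w].
In Python, from workcell import bot, camera, job_done gives the robot as it stands.
- The arm moves only by the tool carry_out, never from a script. Its argument "plan" is a list of rows, each an object of numbers: "dx", "dy", "dz": the shift along the tool's x, y, z in mm; "twist": the turn about the tool's z in degrees; "fingers": the closure, from -1 (fully open) to 1 (shut). In form: [{"dx": .., "dy": .., "dz": .., "twist": .., "fingers": ..}, ...]. A call has exactly 5 rows; each row is the pose to reach, as a shift and turn from the pose commanded when the call began, along the tool's axes at that moment; what a row does not reach only later rows make up. A row lasts 1/12 s, in which the tool goes at most 41.7 mm and 7.16 degrees, less where a joint would pass 70% of its speed; a pose out of reach is approached as far as the arm can. A call with a gripper value outside its range is refused whole. The fingers move at their own pace and stop on an object; the grip force is fixed at half the most. Time passes only in rows, so rows that repeat a pose let the fingers close, or fill a call up. It gives the time, the measured TCP pose, the force, the opening and the grip force at its end, in the units of the state.
- bot.get_obs(): the state, without advancing time (a new reading comes with each control period).
- camera(name): name is "scene" or "top" or "wrist"; returns a dict with "image" (384x512x3 uint8, red, green, blue), "intrinsics" (3x3 intrinsics, pixels), "eye" and "attitude" of the camera in the world. Camera axes: x right, y down, z forward; pixel columns grow to the right and rows downward; lengths in m; the calibration is good to about 2 mm. A picture is of the moment at which its call begins. There is no depth.
- job_done(): hands the job in; it is judged then, once.
The state is a dict: "clock": time; "joint_pos": joint angles; "joint_vel": joint speeds; "tau": joint torques, N m; "eef_pos": TCP position; "tool_rot": TCP orientation; "ft_force": force on the tool from outside, world axes, zero at the start; "ft_torque": the same for the moment, N m; "grip_width": finger opening in m; "grasp_force": force on a finger pad.
Only numpy, scipy, OpenCV 4.12 (cv2) and the standard library are available. Lean on these libraries where they do the work, as an engineer would, in place of code of your own. Each camera call takes 0.05 s, during which the arm holds its last target. There are 200 camera calls.

### The job

The printed tensile bars from the oven-ageing trial are to be photographed as a colour series. The palest and the darkest bar already lie at the two ends of the comb rack: leave them where they are, and lay the other four bars in the empty slots between them so that the row darkens step by step from the pale end to the dark end, one bar to a slot, each resting flat across both rails and about centred on them.

Things in the scene. Friction and masses are not known exactly. Their poses are not given: they have to be found in the camera images.
- rack: fixed rack: grey plate 126x290 mm, two slate-blue toothed rails along its y at x=-44 and +44 (16 thick, open between). Origin under its middle at worktop level, z up. Six slots at y=-105,-63,-21,21,63,105, the 4 inner ones empty; bars lie along x, one wide end on each rail. Slot floor 30 mm up (bar's middle then 33.5), 21 mm wide, widening to 35 at the tooth tips, 43 mm up. Plate top 8 mm up.
- end_bar_pale: dog-bone bar shaped like the loose ones, nearly white, palest of the six; it already lies loose in one of the rack's two outermost slots (either end: starts differ) and stays there. Origin at its middle, x along the bar, z up.
- end_bar_dark: dog-bone bar shaped like the loose ones, almost black brown, darkest of the six; it already lies loose in one of the rack's two outermost slots (either end: starts differ) and stays there. Origin at its middle, x along the bar, z up.
- bar_cream: loose dog-bone test bar of printed resin, cream yellow: second palest of the six. 110 mm long, 7 thick, 18 wide at both ends, 10 wide over the middle 42 mm; 15 g. Origin at its very middle (3.5 mm above the worktop as it lies flat); x along the bar, y across, z up. Starts with x within 0.45 rad of world x.
- bar_honey: loose dog-bone test bar of printed resin, golden honey yellow: third palest of the six. 110 mm long, 7 thick, 18 wide at both ends, 10 wide over the middle 42 mm; 15 g. Origin at its very middle (3.5 mm above the worktop as it lies flat); x along the bar, y across, z up. Starts with x within 0.45 rad of world x.
- bar_amber: loose dog-bone test bar of printed resin, orange-brown amber: third darkest of the six. 110 mm long, 7 thick, 18 wide at both ends, 10 wide over the middle 42 mm; 15 g. Origin at its very middle (3.5 mm above the worktop as it lies flat); x along the bar, y across, z up. Starts with x within 0.45 rad of world x.
- bar_brown: loose dog-bone test bar of printed resin, dark red-brown: second darkest of the six. 110 mm long, 7 thick, 18 wide at both ends, 10 wide over the middle 42 mm; 15 g. Origin at its very middle (3.5 mm above the worktop as it lies flat); x along the bar, y across, z up. Starts with x within 0.45 rad of world x.

How it is judged:
By the outcome, as a careful person would: the job done as asked, in the order asked, and still so for the second after the job is handed in, with the robot touching nothing.
It also fails if it takes over 115 s, if anything falls off the work surface, if the arm or the gripper's body presses on something with over 40 N, if the wrist force passes 120 N, or if a joint passes its speed limit or range.

## Working session

There is one attempt and no reset: what is moved stays moved. The work goes in short steps, Python scripts to look and compute and a tool call to move; the robot and the scene stay as the last step left them, time stands still between calls to the robot, and variables do not carry over. Pictures are saved under pics/ and viewed, at most 14 in all, crops included, and the job is handed in when it is done.

Besides the shell and the picture viewer there is one more tool, called after ">>>" by a JSON object that holds its "op" and its "data", one argument or row to a line. carry_out: Moves the arm, as the interface text tells. Its arguments: {"type":"object","properties":{"plan":{"type":"array","items":{"type":"object","properties":{"dx":{"type":"number"},"dy":{"type":"number"},"dz":{"type":"number"},"twist":{"type":"number"},"fingers":{"type":"number"}}}}},"required":["plan"]}

```bash
mkdir -p pics
python3 - <<'E'
from workcell import bot,camera
import cv2,numpy as np
o=bot.get_obs();print({k:np.round(o[k],3) for k in('clock','eef_pos','tool_rot','grip_width','ft_force')})
for n in('top','scene'):
    c=camera(n);cv2.imwrite(f'pics/{n}0.png',c['image'][:,:,::-1]);print(n,np.round(c['intrinsics'],1).tolist(),c['eye'],c['attitude'])
    np.savez(f'{n}0.npz',**c)
E
```

```text
{'clock': np.float64(0.0), 'eef_pos': array([0.19 , 0.462, 0.23 ]), 'tool_rot': array([ 0.194,  0.981, -0.001, -0.   ]), 'grip_width': np.float64(0.086), 'ft_force': array([ 0.442, -0.656,  0.167])}
top [[419.6, 0.0, 245.3], [0.0, 419.6, 197.2], [0.0, 0.0, 1.0]] [0.30031138 0.00413557 1.0372036 ] [-0.69127979  0.71265917 -0.08347335  0.08533083]
scene [[363.4, 0.0, 255.7], [0.0, 363.4, 192.3], [0.0, 0.0, 1.0]] [0.15630151 0.81697225 0.66213386] [-0.17380308  0.86874162 -0.4526924   0.1007476 ]
```

View pics/top0.png

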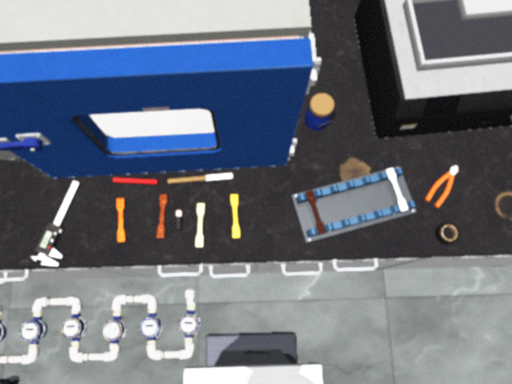

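View pics/scene0.png

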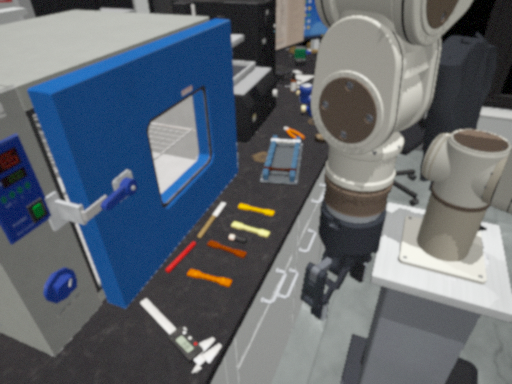

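The top view shows the bars at about (121,220) amber, (162,216) brown, (200,225) cream and (235,216) honey. The rack is at (354,204), with its dark end on the left at (314,212) and its pale end on the right at (399,190). The oven door stands just beyond the bars, and there is small clutter between them.

```bash
cat > h.py <<'E'
import numpy as np,cv2
from scipy.spatial.transform import Rotation as R
def ray(c,px,z):
    px=np.atleast_2d(np.asarray(px,float));d=np.c_[px,np.ones(len(px))]@np.linalg.inv(c['intrinsics']).T
    d=R.from_quat(c['attitude']).apply(d);return (c['eye']+d*((z-c['eye'][2])/d[:,2])[:,None])[:,:2]
def proj(c,P):
    p=R.from_quat(c['attitude']).inv().apply(np.atleast_2d(P)-c['eye'])@c['intrinsics'].T;return p[:,:2]/p[:,2:]
def blob(c,m,z):
    "largest blob: centre, axis angle (rad, mod pi), length, width"
    n,l,s,_=cv2.connectedComponentsWithStats(m.astype(np.uint8));
    if n<2:return None
    i=1+s[1:,4].argmax();v,u=np.nonzero(l==i);P=ray(c,np.c_[u,v],z)
    hull=cv2.convexHull((P*1000).astype(np.float32));(cx,cy),(w,h),_=cv2.minAreaRect(hull)
    e,V=np.linalg.eigh(np.cov(P.T));a=V[:,1]*np.sign(V[0,1]);
    return np.round([*(P.mean(0)*1000),cx,cy,np.degrees(np.arctan2(a[1],a[0])),max(w,h),min(w,h),len(u)],1)
E
python3 - <<'E'
from h import *
c=dict(np.load('top0.npz'));im=c['image'];H=cv2.cvtColor(im,cv2.COLOR_RGB2HSV)
for n,(x,y) in dict(amber=(121,220),brown=(162,216),cream=(200,225),honey=(235,216),dark=(314,212),pale=(399,190)).items():
    print(n,H[y-1:y+2,x].tolist(),im[y,x])
    z=.007 if n not in('dark','pale') else .037
    m=np.zeros(im.shape[:2],bool);w=np.s_[y-32:y+32,x-18:x+18]
    d=np.linalg.norm(im.astype(float)-im[y,x],axis=2)
    if z<.01: m[w]=(H[w][...,1]>60)&(H[w][...,2]>90)
    else: m[w]=d[w]<60
    print(blob(c,m,z))
# rails: slate blue
m=(H[...,0]>98)&(H[...,0]<115)&(H[...,1]>70)&(H[...,2]>60);m[:160]=0;m[245:]=0;m[:,:285]=0;m[:,425:]=0
n,l,s,ce=cv2.connectedComponentsWithStats(m.astype(np.uint8))
for i in range(1,n):
    if s[i,4]>8: print(s[i],ce[i].round(1),(ray(c,ce[i],.036)*1000).round())
# whole rack outline
m2=im.max(2)>75;m2[:160]=0;m2[248:]=0;m2[:,:288]=0;m2[:,418:]=0
m2=cv2.morphologyEx(m2.astype(np.uint8),cv2.MORPH_OPEN,np.ones((3,3)))
print('plate',blob(c,m2,.008))
for p in [(121,173),(100,175),(290,160),(310,40),(0,180),(180,220),(135,181),(200,178),(354,168)]:print(p,(ray(c,p,0)*1000).round())
cv2.imwrite('pics/zoom.png',cv2.resize(im[150:260,90:430,::-1],None,fx=2.35,fy=2.35,interpolation=cv2.INTER_CUBIC))
E
```

```text
amber [[19, 193, 255], [20, 190, 255], [20, 191, 255]] [255 190  65]
[504.  317.7 504.6 317.9   3.8 116.3  23.3 395. ]
brown [[9, 192, 211], [9, 184, 216], [9, 186, 217]] [216 106  60]
[509.8 214.2 511.7 214.1  -3.7 115.2  21.8 336. ]
cream [[30, 9, 255], [30, 10, 255], [30, 8, 255]] [255 255 245]
[533.  112.6 527.2 116.5  39.   31.2  22.7  34. ]
honey [[30, 138, 255], [30, 136, 255], [30, 135, 255]] [255 254 119]
[505.4  31.1 506.1  31.5   1.7 115.6  25.2 394. ]
dark [[7, 143, 91], [6, 114, 92], [4, 89, 92]] [92 59 51]
[ 538.4 -161.2  516.2 -163.1    8.8  135.8   86.5  652. ]
pale [[120, 1, 245], [120, 1, 252], [120, 1, 255]] [251 251 252]
[ 553.2 -369.8  553.8 -369.6   13.6  111.1   20.6  296. ]
[285 160   2   6  11] [285.5 162.3] [[ 631. -100.]]
[395 167   8   9  53] [398.9 170.9] [[ 600. -381.]]
[314 171  73  27 595] [350.1 184.6] [[ 568. -257.]]
[297 193  10  10  74] [301.5 197.6] [[ 539. -135.]]
[408 200   8   9  53] [411.4 204.2] [[ 514. -402.]]
[325 205  75  27 566] [361.8 218. ] [[ 484. -277.]]
[307 228  11   8  72] [312.1 231.6] [[ 454. -155.]]
plate [ 533.7 -267.9  551.5 -263.6  -74.1  296.6  177.6 6353. ]
(121, 173) [[628. 322.]]
(100, 175) [[624. 377.]]
(290, 160) [[ 649. -116.]]
(310, 40) [[1000. -191.]]
(0, 180) [[619. 634.]]
(180, 220) [[499. 169.]]
(135, 181) [[605. 285.]]
(200, 178) [[608. 118.]]
(354, 168) [[ 622. -280.]]
```

View pics/zoom.png

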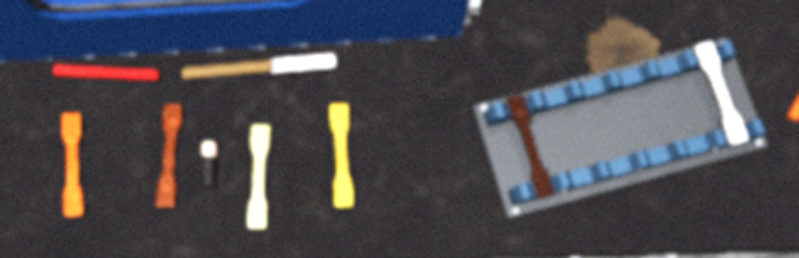

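The zoom confirms four clear bars, dark end toward +y and pale end toward −y. The rack centre is near (527,−267) mm with yaw about 14°. I'll move above the amber bar and look with the wrist camera.

>>> {"op": "carry_out", "data": {
  "plan": [
    {"dx":-40,"dy":0,"dz":0,"twist":-5,"fingers":0.3},
    {"dx":-80,"dy":0,"dz":0,"twist":-10,"fingers":0.3},
    {"dx":-120,"dy":0,"dz":0,"twist":-15,"fingers":0.3},
    {"dx":-160,"dy":0,"dz":0,"twist":-20,"fingers":0.3},
    {"dx":-200,"dy":0,"dz":0,"twist":-22.4,"fingers":0.3}
  ]
}}

```text
clock: 0.52
eef_pos: [0.3762, 0.3854, 0.2309]
tool_rot: [-0.003, 1.0, -0.0, -0.0]
ft_force: [-0.0, 1.6, -0.7]
grip_width: 0.03
grasp_force: 0.0
```

>>> {"op": "carry_out", "data": {
  "plan": [
    {"dx":-35,"dy":-20,"dz":12,"twist":0,"fingers":0.3},
    {"dx":-70,"dy":-40,"dz":24,"twist":0,"fingers":0.3},
    {"dx":-105,"dy":-60,"dz":36,"twist":0,"fingers":0.3},
    {"dx":-129,"dy":-68,"dz":50,"twist":0,"fingers":0.3},
    {"dx":-129,"dy":-68,"dz":50,"twist":0,"fingers":0.3}
  ]
}}

```text
clock: 0.93
eef_pos: [0.5071, 0.3147, 0.1769]
tool_rot: [0.003, 1.0, -0.002, -0.002]
ft_force: [-1.0, -0.4, -0.5]
grip_width: 0.03
grasp_force: 0.0
```

Run:
```python
from workcell import bot,camera
from h import *
o=bot.get_obs();print({k:np.round(o[k],3) for k in('clock','joint_pos','eef_pos','tool_rot','grip_width','ft_force')})
c=camera('wrist');cv2.imwrite('pics/w1.png',c['image'][:,:,::-1]);np.savez('w1.npz',**c)
print(c['eye'],R.from_quat(c['attitude']).as_matrix().round(2).tolist())
```

```text
{'clock': np.float64(0.933), 'joint_pos': array([ 0.556,  0.463,  0.184,  1.296, -0.002,  0.562]), 'eef_pos': array([0.507, 0.315, 0.177]), 'tool_rot': array([ 0.003,  1.   , -0.002, -0.002]), 'grip_width': np.float64(0.03), 'ft_force': array([-1.038, -0.441, -0.549])}
[0.43133623 0.31480941 0.31967466] [[0.0, 0.95, 0.3], [1.0, -0.0, -0.01], [-0.0, 0.3, -0.95]]
```

View pics/w1.png

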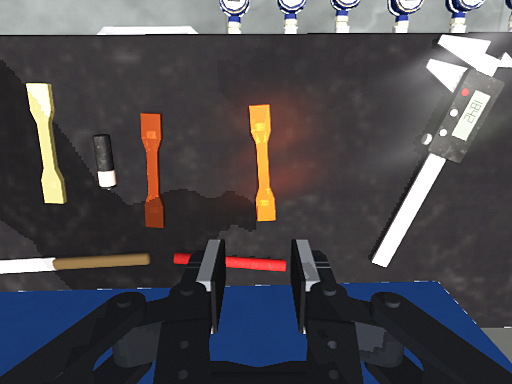

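The wrist view shows amber at (262,163), brown at (152,170), cream at (46,143) and a cap at (105,160). The fingers are at the bottom, and the oven door lies beyond them. Next I measure these bars.

```bash
cat >> h.py <<'E'
def bars(c,z,box=None,area=200):
    im=c['image'];H=cv2.cvtColor(im,cv2.COLOR_RGB2HSV)
    m=(H[...,0]<36)&(H[...,1]>55)&(H[...,2]>95)
    if box: k=np.zeros_like(m);k[box[1]:box[3],box[0]:box[2]]=1;m&=k
    m=cv2.morphologyEx(m.astype(np.uint8),cv2.MORPH_OPEN,np.ones((3,3)))
    n,l,s,ce=cv2.connectedComponentsWithStats(m)
    for i in range(1,n):
        if s[i,4]>area: print(ce[i].round(),H[l==i].mean(0).round(),blob(c,l==i,z))
E
python3 - <<'E'
from h import *
bars(dict(np.load('w1.npz')),.006,(0,60,400,245))
E
```

```text
[ 48. 152.] [ 27.  92. 220.] [ 492.   119.7  486.2  119.9   -2.6  110.3   22.  1907. ]
[274. 153.] [ 11. 144. 174.] [ 4.944e+02  3.280e+02  5.036e+02  3.330e+02 -1.200e+00  1.111e+02
  4.930e+01  3.944e+03]
[152. 167.] [  8. 204. 187.] [ 507.2  214.3  511.3  213.6   -3.4  110.2   18.  1749. ]
```

Run:
```python
from h import *
c=dict(np.load('w1.npz'));H=cv2.cvtColor(c['image'],cv2.COLOR_RGB2HSV)
for v in(150,190,220):
    m=(H[...,0]<30)&(H[...,1]>120)&(H[...,2]>v);m[:95]=0;m[235:]=0;m[:,:220]=0;m[:,300:]=0
    print(blob(c,m,.006))
```

```text
[ 501.1  317.4  504.6  317.7    3.6  110.5   18.4 1847. ]
[ 501.4  317.5  504.7  317.7    3.5  110.1   18.3 1808. ]
[ 501.6  317.3  504.8  317.6    3.5  110.    17.8 1751. ]
```

>>> {"op": "carry_out", "data": {
  "plan": [
    {"dx":0,"dy":0,"dz":40,"twist":-3.6,"fingers":0.3},
    {"dx":0,"dy":0,"dz":80,"twist":-3.6,"fingers":0.3},
    {"dx":0,"dy":0,"dz":120,"twist":-3.6,"fingers":0.3},
    {"dx":0,"dy":0,"dz":130,"twist":-3.6,"fingers":0.3},
    {"dx":0,"dy":0,"dz":130,"twist":-3.6,"fingers":0.3}
  ]
}}

```text
clock: 1.4
eef_pos: [0.5003, 0.3175, 0.0479]
tool_rot: [-0.033, 0.999, -0.002, -0.004]
ft_force: [0.3, 0.4, -0.2]
grip_width: 0.0301
grasp_force: 0.0
```

```bash
cat >> h.py <<'E'
def go(o,X,Y,Z,ang,f=True):
    "shift in tool axes (mm) from the measured pose to X,Y,Z mm with tool x at ang deg (mod 180, near 180)"
    M=R.from_quat(o['tool_rot']).as_matrix();a=np.degrees(np.arctan2(M[1,0],M[0,0]));p=np.array(o['eef_pos'])*1000
    d=M.T@(np.array([X,Y,Z])-p);t=-((ang-a+90)%180-90)
    print('at',p.round(1),'yaw',round(a%180,2),'tilt',np.degrees(np.arccos(-M[2,2])).round(2),'w',round(o['grip_width'],4),'F',np.round(o['ft_force'],1),'-> shift',d.round(1),'twist',round(t,1))
E
cat > w.py <<'E'
import sys
from workcell import bot
from h import *
go(bot.get_obs(),*map(float,sys.argv[1:5]))
E
python3 w.py 504.7 317.7 2 3.6
```

```text
at [500.3 317.5  47.9] yaw 3.74 tilt 0.51 w 0.0301 F [ 0.3  0.4 -0.2] -> shift [-4.8  0.1 45.9] twist 0.1
```

>>> {"op": "carry_out", "data": {
  "plan": [
    {"dx":-2,"dy":0,"dz":30,"twist":0,"fingers":0.3},
    {"dx":-2,"dy":0,"dz":42,"twist":0,"fingers":0.3},
    {"dx":-2,"dy":0,"dz":45,"twist":0,"fingers":0.3},
    {"dx":-2,"dy":0,"dz":45,"twist":0,"fingers":0.3},
    {"dx":-2,"dy":0,"dz":45,"twist":0,"fingers":0.3}
  ]
}}

```text
clock: 1.82
eef_pos: [0.5075, 0.32, 0.0089]
tool_rot: [-0.032, 0.999, 0.001, 0.002]
ft_force: [0.9, 0.5, -0.2]
grip_width: 0.0301
grasp_force: 0.0
```

```bash
python3 w.py 504.7 317.7 2 3.6
```

```text
at [507.5 320.    8.9] yaw 3.69 tilt 0.22 w 0.0301 F [ 0.9  0.5 -0.2] -> shift [ 2.9 -2.2  6.9] twist 0.1
```

>>> {"op": "carry_out", "data": {
  "plan": [
    {"dx":3,"dy":-2,"dz":5,"twist":0,"fingers":0.3},
    {"dx":3,"dy":-2,"dz":6,"twist":0,"fingers":0.3},
    {"dx":3,"dy":-2,"dz":6,"twist":0,"fingers":0.3},
    {"dx":3,"dy":-2,"dz":6,"twist":0,"fingers":0.3},
    {"dx":3,"dy":-2,"dz":6,"twist":0,"fingers":0.3}
  ]
}}

```text
clock: 2.23
eef_pos: [0.5034, 0.3167, 0.0007]
tool_rot: [-0.032, 0.999, 0.0, 0.0]
ft_force: [0.4, -0.2, 0.2]
grip_width: 0.0294
grasp_force: 0.0
```

```bash
python3 w.py 504.7 317.7 2 3.6
```

```text
at [503.4 316.7   0.7] yaw 3.66 tilt 0.03 w 0.0294 F [ 0.4 -0.2  0.2] -> shift [-1.4  0.9 -1.3] twist 0.1
```

>>> {"op": "carry_out", "data": {
  "plan": [
    {"dx":0,"dy":0,"dz":0,"twist":0,"fingers":0.6},
    {"dx":0,"dy":0,"dz":0,"twist":0,"fingers":1},
    {"dx":0,"dy":0,"dz":0,"twist":0,"fingers":1},
    {"dx":0,"dy":0,"dz":0,"twist":0,"fingers":1},
    {"dx":0,"dy":0,"dz":0,"twist":0,"fingers":1}
  ]
}}

```text
clock: 2.65
eef_pos: [0.5035, 0.3167, 0.0007]
tool_rot: [-0.032, 0.999, 0.0, 0.0]
ft_force: [-0.8, -0.2, 3.0]
grip_width: 0.0074
grasp_force: 60.3
```

```bash
python3 w.py 504.7 317.7 2 3.6
```

```text
at [503.5 316.7   0.7] yaw 3.66 tilt 0.04 w 0.0074 F [-0.8 -0.2  3. ] -> shift [-1.3  0.9 -1.3] twist 0.1
```

>>> {"op": "carry_out", "data": {
  "plan": [
    {"dx":0,"dy":0,"dz":-20,"twist":0,"fingers":1},
    {"dx":0,"dy":0,"dz":-60,"twist":0,"fingers":1},
    {"dx":0,"dy":0,"dz":-100,"twist":0,"fingers":1},
    {"dx":0,"dy":0,"dz":-140,"twist":0,"fingers":1},
    {"dx":0,"dy":0,"dz":-150,"twist":0,"fingers":1}
  ]
}}

```text
clock: 3.07
eef_pos: [0.5063, 0.3186, 0.1576]
tool_rot: [-0.032, 0.999, 0.003, 0.005]
ft_force: [0.8, 0.6, 0.9]
grip_width: 0.0081
grasp_force: 60.0
```

```bash
python3 w.py 504.7 317.7 2 3.6
python3 - <<'E'
from workcell import camera
import cv2,numpy as np
c=camera('wrist');np.savez('w2.npz',**c);cv2.imwrite('pics/w2.png',c['image'][:,:,::-1])
E
```

```text
at [506.3 318.6 157.6] yaw 3.66 tilt 0.65 w 0.0081 F [0.8 0.6 0.9] -> shift [  3.3  -1.6 155.5] twist 0.1
```

View pics/w2.png

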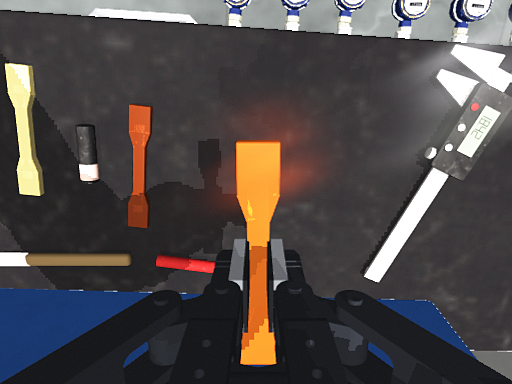

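The bar is held flat and about centred: pale end of the view at (258,142), far end at (257,365). I'm carrying it to hover over the rack.

>>> {"op": "carry_out", "data": {
  "plan": [
    {"dx":2,"dy":-40,"dz":0,"twist":0,"fingers":1},
    {"dx":4,"dy":-80,"dz":0,"twist":0,"fingers":1},
    {"dx":6,"dy":-120,"dz":0,"twist":0,"fingers":1},
    {"dx":8,"dy":-160,"dz":0,"twist":0,"fingers":1},
    {"dx":9,"dy":-200,"dz":0,"twist":0,"fingers":1}
  ]
}}

```text
clock: 3.53
eef_pos: [0.5058, 0.1147, 0.1491]
tool_rot: [-0.032, 0.999, -0.0, -0.001]
ft_force: [0.8, -0.2, 0.4]
grip_width: 0.0077
grasp_force: 60.0
```

>>> {"op": "carry_out", "data": {
  "plan": [
    {"dx":2,"dy":-40,"dz":0,"twist":0,"fingers":1},
    {"dx":4,"dy":-80,"dz":0,"twist":0,"fingers":1},
    {"dx":6,"dy":-120,"dz":0,"twist":0,"fingers":1},
    {"dx":8,"dy":-160,"dz":0,"twist":0,"fingers":1},
    {"dx":9,"dy":-200,"dz":0,"twist":0,"fingers":1}
  ]
}}

```text
clock: 3.95
eef_pos: [0.5097, -0.0855, 0.1492]
tool_rot: [-0.032, 0.999, 0.0, -0.001]
ft_force: [0.5, -0.2, -0.7]
grip_width: 0.0078
grasp_force: 60.0
```

>>> {"op": "carry_out", "data": {
  "plan": [
    {"dx":2,"dy":-40,"dz":0,"twist":-4,"fingers":1},
    {"dx":4,"dy":-80,"dz":0,"twist":-8,"fingers":1},
    {"dx":6,"dy":-120,"dz":0,"twist":-10,"fingers":1},
    {"dx":8,"dy":-150,"dz":0,"twist":-10,"fingers":1},
    {"dx":8,"dy":-164,"dz":0,"twist":-10,"fingers":1}
  ]
}}

```text
clock: 4.37
eef_pos: [0.5123, -0.2517, 0.1489]
tool_rot: [-0.117, 0.993, -0.0, -0.001]
ft_force: [0.6, -0.7, -0.4]
grip_width: 0.0075
grasp_force: 60.0
```

>>> {"op": "carry_out", "data": {
  "plan": [
    {"dx":0,"dy":0,"dz":0,"twist":0,"fingers":1},
    {"dx":0,"dy":0,"dz":0,"twist":0,"fingers":1},
    {"dx":0,"dy":0,"dz":0,"twist":0,"fingers":1},
    {"dx":0,"dy":0,"dz":0,"twist":0,"fingers":1},
    {"dx":0,"dy":0,"dz":0,"twist":0,"fingers":1}
  ]
}}

```text
clock: 4.78
eef_pos: [0.5135, -0.2463, 0.1503]
tool_rot: [-0.12, 0.993, 0.0, -0.0]
ft_force: [-0.7, 0.2, 0.3]
grip_width: 0.0076
grasp_force: 60.0
```

```bash
python3 w.py 521 -247 100 14
python3 - <<'E'
from workcell import camera
import cv2,numpy as np
c=camera('wrist');np.savez('w3.npz',**c);cv2.imwrite('pics/w3.png',c['image'][:,:,::-1])
E
```

```text
at [ 513.5 -246.3  150.3] yaw 13.8 tilt 0.03 w 0.0076 F [-0.7  0.2  0.3] -> shift [-7.1 -2.5 50.3] twist -0.2
```

View pics/w3.png

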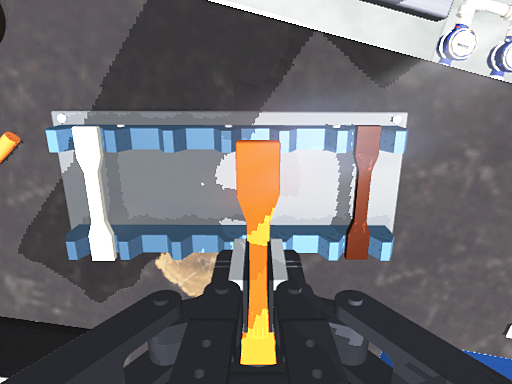

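The rack lies square in the wrist view. The pale bar is at (93,193), the dark bar at (363,193), and the near plate edge runs along row 111. The held bar is above the slot next but one to the dark bar.

Run:
```python
from h import *
c=dict(np.load('w3.npz'));im=c['image'].astype(int);H=cv2.cvtColor(c['image'],cv2.COLOR_RGB2HSV)
m=(H[...,1]<40)&(H[...,2]>190);k=np.zeros_like(m);k[118:268,65:122]=1;p=blob(c,m&k,.037)
m=((H[...,0]<15)|(H[...,0]>170))&(H[...,1]>90);k=np.zeros_like(m);k[118:268,338:390]=1;d=blob(c,m&k,.037)
print('pale',p,'dark',d)
q=ray(c,[(51,111),(408,112)],.008)*1000;print('near plate corners',q.round(1))
u=(d[2:4]-p[2:4]);print('dist',np.linalg.norm(u),'yaw',np.degrees(np.arctan2(-u[0],u[1])),'mid',(p+d)[2:4]/2)
e=q[1]-q[0];e/=np.linalg.norm(e);n=np.array([e[1],-e[0]]);print('centre from plate',(q.mean(0)+63*n).round(1),'len',np.linalg.norm(q[1]-q[0]),'yaw',np.degrees(np.arctan2(-e[0],e[1])))
# slot gaps in rail tops: project nominal
for cx,cy,yw in [(526,-267,14)]:
    R2=R.from_euler('z',yw,degrees=True)
    for s in(-105,-63,-21,21,63,105): print(s,[proj(c,R2.apply([x,s,30])/1000+[cx/1000,cy/1000,0]).round().tolist()[0] for x in(-44,44)])
```

```text
pale [ 550.3 -369.9  553.5 -368.3   13.9  110.    20.7 2648. ] dark [ 523.4 -161.6  517.9 -163.4   13.1   78.9   19.1 1514. ]
near plate corners [[ 501.4 -421.9]
 [ 433.3 -142.4]]
dist 207.9696372069731 yaw 9.856366020509013 mid [ 535.7  -265.85]
centre from plate [ 528.5 -267.2] len 287.6821980330418 yaw 13.694142832014961
-105 [[90.0, 137.0], [106.0, 242.0]]
-63 [[146.0, 136.0], [156.0, 242.0]]
-21 [[201.0, 136.0], [206.0, 242.0]]
21 [[256.0, 136.0], [257.0, 242.0]]
63 [[312.0, 136.0], [307.0, 241.0]]
105 [[367.0, 136.0], [357.0, 241.0]]
```

```bash
python3 w.py 521.8 -246.9 70 13.8
```

```text
at [ 513.6 -246.5  150.4] yaw 13.79 tilt 0.01 w 0.0075 F [ 0.8  1.3 -0.2] -> shift [-7.9 -2.4 80.4] twist -0.0
```

>>> {"op": "carry_out", "data": {
  "plan": [
    {"dx":-3,"dy":-1,"dz":25,"twist":0,"fingers":1},
    {"dx":-6,"dy":-2,"dz":50,"twist":0,"fingers":1},
    {"dx":-8,"dy":-2.4,"dz":75,"twist":0,"fingers":1},
    {"dx":-8,"dy":-2.4,"dz":80,"twist":0,"fingers":1},
    {"dx":-8,"dy":-2.4,"dz":80,"twist":0,"fingers":1}
  ]
}}

```text
clock: 5.25
eef_pos: [0.52, -0.2468, 0.0683]
tool_rot: [-0.12, 0.993, 0.001, -0.002]
ft_force: [-0.5, -0.1, 0.1]
grip_width: 0.0075
grasp_force: 60.0
```

>>> {"op": "carry_out", "data": {
  "plan": [
    {"dx":0,"dy":0,"dz":0,"twist":0,"fingers":1},
    {"dx":0,"dy":0,"dz":0,"twist":0,"fingers":1},
    {"dx":0,"dy":0,"dz":0,"twist":0,"fingers":1},
    {"dx":0,"dy":0,"dz":0,"twist":0,"fingers":1},
    {"dx":0,"dy":0,"dz":0,"twist":0,"fingers":1}
  ]
}}

```text
clock: 5.67
eef_pos: [0.5222, -0.2487, 0.0715]
tool_rot: [-0.119, 0.993, -0.001, 0.001]
ft_force: [-0.1, -0.5, -0.7]
grip_width: 0.0077
grasp_force: 60.0
```

```bash
python3 w.py 521.8 -246.9 32 13.8
```

```text
at [ 522.2 -248.7   71.5] yaw 13.66 tilt 0.11 w 0.0077 F [-0.1 -0.5 -0.7] -> shift [ 0.1  1.9 39.5] twist -0.1
```

>>> {"op": "carry_out", "data": {
  "plan": [
    {"dx":0,"dy":0.5,"dz":12,"twist":0,"fingers":1},
    {"dx":0,"dy":0.5,"dz":24,"twist":0,"fingers":1},
    {"dx":0,"dy":0.5,"dz":34,"twist":0,"fingers":1},
    {"dx":0,"dy":0.5,"dz":38,"twist":0,"fingers":1},
    {"dx":0,"dy":0.5,"dz":38,"twist":0,"fingers":1}
  ]
}}

```text
clock: 6.08
eef_pos: [0.521, -0.2477, 0.0316]
tool_rot: [-0.119, 0.993, 0.0, -0.001]
ft_force: [-0.7, 0.2, 0.5]
grip_width: 0.0075
grasp_force: 60.0
```

>>> {"op": "carry_out", "data": {
  "plan": [
    {"dx":0,"dy":0,"dz":0,"twist":0,"fingers":1},
    {"dx":0,"dy":0,"dz":0,"twist":0,"fingers":1},
    {"dx":0,"dy":0,"dz":0,"twist":0,"fingers":1},
    {"dx":0,"dy":0,"dz":0,"twist":0,"fingers":1},
    {"dx":0,"dy":0,"dz":0,"twist":0,"fingers":1}
  ]
}}

```text
clock: 6.5
eef_pos: [0.5218, -0.248, 0.0327]
tool_rot: [-0.119, 0.993, -0.0, 0.0]
ft_force: [-0.8, -0.5, 0.4]
grip_width: 0.0076
grasp_force: 60.0
```

```bash
python3 w.py 521.8 -246.9 31 13.8
```

```text
at [ 521.8 -248.    32.7] yaw 13.66 tilt 0.04 w 0.0076 F [-0.8 -0.5  0.4] -> shift [-0.3  1.1  1.7] twist -0.1
```

>>> {"op": "carry_out", "data": {
  "plan": [
    {"dx":0,"dy":1,"dz":1.5,"twist":0,"fingers":1},
    {"dx":0,"dy":1,"dz":1.5,"twist":0,"fingers":1},
    {"dx":0,"dy":1,"dz":1.5,"twist":0,"fingers":0.6},
    {"dx":0,"dy":1,"dz":1.5,"twist":0,"fingers":0.3},
    {"dx":0,"dy":1,"dz":1.5,"twist":0,"fingers":0.3}
  ]
}}

```text
clock: 6.92
eef_pos: [0.5213, -0.2469, 0.0308]
tool_rot: [-0.119, 0.993, 0.0, -0.0]
ft_force: [-0.2, -0.5, 0.0]
grip_width: 0.0305
grasp_force: 0.0
```

>>> {"op": "carry_out", "data": {
  "plan": [
    {"dx":0,"dy":0,"dz":0,"twist":0,"fingers":0.3},
    {"dx":0,"dy":0,"dz":-15,"twist":0,"fingers":0.3},
    {"dx":0,"dy":0,"dz":-50,"twist":0,"fingers":0.3},
    {"dx":0,"dy":0,"dz":-90,"twist":0,"fingers":0.3},
    {"dx":0,"dy":0,"dz":-120,"twist":0,"fingers":0.3}
  ]
}}

```text
clock: 7.33
eef_pos: [0.5216, -0.2471, 0.1533]
tool_rot: [-0.119, 0.993, -0.0, 0.001]
ft_force: [1.0, -0.5, -0.4]
grip_width: 0.0298
grasp_force: 0.0
```

```bash
python3 w.py 506 31.5 150 1.7
python3 - <<'E'
from workcell import camera
import cv2,numpy as np
c=camera('wrist');np.savez('w4.npz',**c);cv2.imwrite('pics/w4.png',c['image'][:,:,::-1])
E
```

```text
at [ 521.6 -247.1  153.3] yaw 13.67 tilt 0.08 w 0.0298 F [ 1.  -0.5 -0.4] -> shift [-50.6 274.4   3.1] twist 12.0
```

View pics/w4.png

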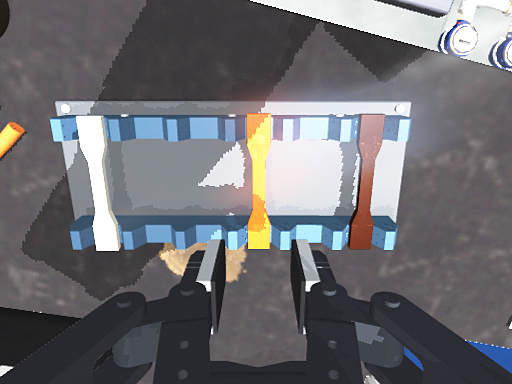

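Amber lies seated flat across both rails at (259,180), in the slot next but one to the dark bar. Next is honey.

>>> {"op": "carry_out", "data": {
  "plan": [
    {"dx":-7,"dy":38,"dz":0,"twist":3,"fingers":0.3},
    {"dx":-14,"dy":76,"dz":0,"twist":6,"fingers":0.3},
    {"dx":-21,"dy":114,"dz":0,"twist":9,"fingers":0.3},
    {"dx":-28,"dy":152,"dz":0,"twist":12,"fingers":0.3},
    {"dx":-35,"dy":190,"dz":0,"twist":12,"fingers":0.3}
  ]
}}

```text
clock: 7.8
eef_pos: [0.51, -0.0525, 0.1507]
tool_rot: [-0.013, 1.0, 0.0, 0.0]
ft_force: [1.2, -0.2, -0.1]
grip_width: 0.0298
grasp_force: 0.0
```

>>> {"op": "carry_out", "data": {
  "plan": [
    {"dx":1.7,"dy":38,"dz":0,"twist":0,"fingers":0.3},
    {"dx":2,"dy":72,"dz":0,"twist":0,"fingers":0.3},
    {"dx":2,"dy":86,"dz":0,"twist":0,"fingers":0.3},
    {"dx":2,"dy":86,"dz":0,"twist":0,"fingers":0.3},
    {"dx":2,"dy":86,"dz":0,"twist":0,"fingers":0.3}
  ]
}}

```text
clock: 8.22
eef_pos: [0.5058, 0.0325, 0.1507]
tool_rot: [-0.016, 1.0, -0.0, 0.0]
ft_force: [-0.2, 0.1, 0.5]
grip_width: 0.0299
grasp_force: 0.0
```

```bash
python3 w.py 506 31.5 50 1.7
python3 - <<'E'
from workcell import camera
from h import *
c=camera('wrist');np.savez('w5.npz',**c)
im=c['image'];H=cv2.cvtColor(im,cv2.COLOR_RGB2HSV)
m=(H[...,0]>15)&(H[...,0]<38)&(H[...,1]>70)&(H[...,2]>130)
m[:70]=0;m[240:]=0
n,l,s,ce=cv2.connectedComponentsWithStats(m.astype(np.uint8))
for i in range(1,n):
    if s[i,4]>300: print(ce[i].round(),H[l==i].mean(0).round(),blob(c,l==i,.006))
cv2.imwrite('pics/w5.png',im[:,:,::-1])
E
```

```text
at [505.8  32.5 150.7] yaw 1.79 tilt 0.03 w 0.0299 F [-0.2  0.1  0.5] -> shift [ -0.2  -0.9 100.7] twist 0.1
[272. 152.] [ 23.  98. 176.] [ 4.873e+02  4.230e+01  4.987e+02  4.350e+01 -6.200e+00  1.244e+02
  6.960e+01  6.591e+03]
```

View pics/w5.png

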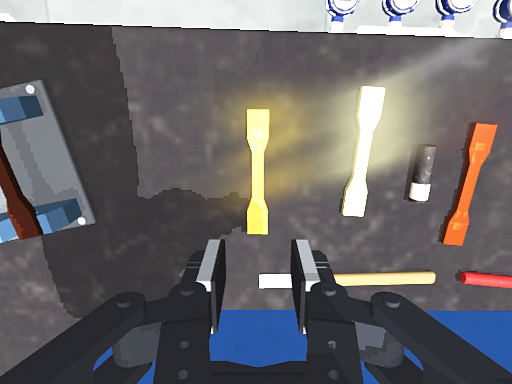

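Honey runs from (258,109) to (257,234), directly in line with the open fingers. Cream runs from (371,87) to (355,216).

```bash
python3 - <<'E'
from h import *
c=dict(np.load('w5.npz'));V=c['image'].max(2)
for x0,x1,y0,y1 in((235,280,100,240),(335,390,80,222)):
  for t in(190,215):
    m=np.zeros(V.shape,bool);m[y0:y1,x0:x1]=V[y0:y1,x0:x1]>t;print(blob(c,m,.006))
E
python3 w.py 506 31.5 1 1.7
```

```text
[5.023e+02 3.100e+01 5.062e+02 3.120e+01 1.400e+00 1.107e+02 1.810e+01
 2.166e+03]
[5.024e+02 3.100e+01 5.062e+02 3.120e+01 1.500e+00 1.107e+02 1.810e+01
 2.157e+03]
[ 4.755e+02  1.192e+02  4.848e+02  1.196e+02 -2.500e+00  1.130e+02
  4.330e+01  4.634e+03]
[ 4.788e+02  1.212e+02  4.857e+02  1.232e+02 -3.000e+00  1.109e+02
  2.860e+01  3.094e+03]
at [505.9  31.7 150.7] yaw 1.69 tilt 0.03 w 0.03 F [ 0.1 -1.3 -0.8] -> shift [-1.000e-01 -1.000e-01  1.497e+02] twist -0.0
```

>>> {"op": "carry_out", "data": {
  "plan": [
    {"dx":0,"dy":-0.5,"dz":40,"twist":0,"fingers":0.3},
    {"dx":0,"dy":-0.5,"dz":80,"twist":0,"fingers":0.3},
    {"dx":0,"dy":-0.5,"dz":115,"twist":0,"fingers":0.3},
    {"dx":0,"dy":-0.5,"dz":140,"twist":0,"fingers":0.3},
    {"dx":0,"dy":-0.5,"dz":149,"twist":0,"fingers":0.3}
  ]
}}

```text
clock: 8.68
eef_pos: [0.5024, 0.0294, -0.0009]
tool_rot: [-0.013, 1.0, -0.0, -0.004]
ft_force: [-25.2, -2.6, 84.5]
grip_width: 0.0298
grasp_force: 42.6
```

>>> {"op": "carry_out", "data": {
  "plan": [
    {"dx":0,"dy":0,"dz":0,"twist":0,"fingers":0.3},
    {"dx":0,"dy":0,"dz":0,"twist":0,"fingers":0.3},
    {"dx":0,"dy":0,"dz":0,"twist":0,"fingers":0.3},
    {"dx":0,"dy":0,"dz":0,"twist":0,"fingers":0.3},
    {"dx":0,"dy":0,"dz":0,"twist":0,"fingers":0.3}
  ]
}}

```text
clock: 9.1
eef_pos: [0.5066, 0.031, 0.0024]
tool_rot: [-0.014, 1.0, -0.0, 0.001]
ft_force: [0.7, 0.2, -0.7]
grip_width: 0.0301
grasp_force: 0.0
```

```bash
python3 w.py 506.2 31.2 1 1.5
```

```text
at [506.6  31.    2.4] yaw 1.62 tilt 0.07 w 0.0301 F [ 0.7  0.2 -0.7] -> shift [0.4 0.2 1.4] twist 0.1
```

The fast descent overshot and touched the table at 84 N. From here on I slow down before the bottom.

>>> {"op": "carry_out", "data": {
  "plan": [
    {"dx":0,"dy":0,"dz":1,"twist":0,"fingers":0.6},
    {"dx":0,"dy":0,"dz":1,"twist":0,"fingers":1},
    {"dx":0,"dy":0,"dz":1,"twist":0,"fingers":1},
    {"dx":0,"dy":0,"dz":1,"twist":0,"fingers":1},
    {"dx":0,"dy":0,"dz":1,"twist":0,"fingers":1}
  ]
}}

```text
clock: 9.52
eef_pos: [0.5062, 0.0314, 0.0011]
tool_rot: [-0.015, 1.0, -0.0, 0.0]
ft_force: [-0.8, -0.4, 4.0]
grip_width: 0.0076
grasp_force: 59.6
```

>>> {"op": "carry_out", "data": {
  "plan": [
    {"dx":0,"dy":0,"dz":-20,"twist":0,"fingers":1},
    {"dx":0,"dy":0,"dz":-50,"twist":0,"fingers":1},
    {"dx":0,"dy":0,"dz":-80,"twist":0,"fingers":1},
    {"dx":0,"dy":0,"dz":-100,"twist":0,"fingers":1},
    {"dx":0,"dy":0,"dz":-110,"twist":0,"fingers":1}
  ]
}}

```text
clock: 9.93
eef_pos: [0.5076, 0.0316, 0.1136]
tool_rot: [-0.015, 1.0, 0.0, 0.002]
ft_force: [1.1, -0.4, -0.4]
grip_width: 0.0074
grasp_force: 59.1
```

```bash
python3 w.py 532.6 -287.6 110 13.8
```

```text
at [507.6  31.6 113.6] yaw 1.68 tilt 0.27 w 0.0074 F [ 1.1 -0.4 -0.4] -> shift [ -15.6 -319.8    3.6] twist -12.1
```

>>> {"op": "carry_out", "data": {
  "plan": [
    {"dx":-2,"dy":-39,"dz":0,"twist":-2,"fingers":1},
    {"dx":-4,"dy":-78,"dz":0,"twist":-5,"fingers":1},
    {"dx":-6.5,"dy":-117,"dz":0,"twist":-8,"fingers":1},
    {"dx":-8.5,"dy":-156,"dz":0,"twist":-11,"fingers":1},
    {"dx":-10.5,"dy":-190,"dz":0,"twist":-12.1,"fingers":1}
  ]
}}

```text
clock: 10.35
eef_pos: [0.5213, -0.1601, 0.1098]
tool_rot: [-0.121, 0.993, 0.0, -0.001]
ft_force: [0.4, -0.2, -0.7]
grip_width: 0.0077
grasp_force: 59.1
```

```bash
python3 w.py 533 -287.4 100 13.8
```

```text
at [ 521.3 -160.1  109.8] yaw 13.87 tilt 0.08 w 0.0077 F [ 0.4 -0.2 -0.7] -> shift [  19.1 -126.4    9.7] twist 0.1
```

>>> {"op": "carry_out", "data": {
  "plan": [
    {"dx":5,"dy":-35,"dz":0,"twist":0,"fingers":1},
    {"dx":10,"dy":-70,"dz":0,"twist":0,"fingers":1},
    {"dx":15,"dy":-100,"dz":0,"twist":0,"fingers":1},
    {"dx":19,"dy":-120,"dz":10,"twist":0,"fingers":1},
    {"dx":19,"dy":-126.5,"dz":20,"twist":0,"fingers":1}
  ]
}}

```text
clock: 10.77
eef_pos: [0.5334, -0.2892, 0.0897]
tool_rot: [-0.118, 0.993, -0.001, 0.0]
ft_force: [0.6, 0.9, -0.2]
grip_width: 0.0072
grasp_force: 59.1
```

>>> {"op": "carry_out", "data": {
  "plan": [
    {"dx":0,"dy":0,"dz":10,"twist":0,"fingers":1},
    {"dx":0,"dy":0,"dz":20,"twist":0,"fingers":1},
    {"dx":0,"dy":0,"dz":20,"twist":0,"fingers":1},
    {"dx":0,"dy":0,"dz":20,"twist":0,"fingers":1},
    {"dx":0,"dy":0,"dz":20,"twist":0,"fingers":1}
  ]
}}

```text
clock: 11.18
eef_pos: [0.5338, -0.2843, 0.0709]
tool_rot: [-0.121, 0.993, 0.0, -0.0]
ft_force: [0.2, -0.4, 0.1]
grip_width: 0.0075
grasp_force: 59.1
```

```bash
python3 w.py 533 -287.4 33 13.8
```

```text
at [ 533.8 -284.3   70.9] yaw 13.88 tilt 0.02 w 0.0075 F [ 0.2 -0.4  0.1] -> shift [ 1.6 -2.9 37.9] twist 0.1
```

>>> {"op": "carry_out", "data": {
  "plan": [
    {"dx":1,"dy":-2,"dz":5,"twist":0,"fingers":1},
    {"dx":1,"dy":-2,"dz":10,"twist":0,"fingers":1},
    {"dx":1,"dy":-2,"dz":12,"twist":0,"fingers":1},
    {"dx":1,"dy":-2,"dz":12,"twist":0,"fingers":1},
    {"dx":1,"dy":-2,"dz":12,"twist":0,"fingers":1}
  ]
}}

```text
clock: 11.6
eef_pos: [0.533, -0.2877, 0.0587]
tool_rot: [-0.12, 0.993, 0.0, -0.0]
ft_force: [-0.5, 0.5, 0.1]
grip_width: 0.0072
grasp_force: 59.1
```

```bash
python3 w.py 533 -287.4 31.5 13.8
```

```text
at [ 533.  -287.7   58.7] yaw 13.77 tilt 0.02 w 0.0072 F [-0.5  0.5  0.1] -> shift [-0.1  0.3 27.2] twist -0.0
```

>>> {"op": "carry_out", "data": {
  "plan": [
    {"dx":0,"dy":0,"dz":8,"twist":0,"fingers":1},
    {"dx":0,"dy":0,"dz":16,"twist":0,"fingers":1},
    {"dx":0,"dy":0,"dz":23,"twist":0,"fingers":1},
    {"dx":0,"dy":0,"dz":27,"twist":0,"fingers":1},
    {"dx":0,"dy":0,"dz":27,"twist":0,"fingers":1}
  ]
}}

```text
clock: 12.02
eef_pos: [0.5326, -0.2876, 0.0313]
tool_rot: [-0.12, 0.993, 0.0, -0.0]
ft_force: [0.3, 0.3, -0.6]
grip_width: 0.0075
grasp_force: 59.1
```

>>> {"op": "carry_out", "data": {
  "plan": [
    {"dx":0,"dy":0,"dz":0.5,"twist":0,"fingers":1},
    {"dx":0,"dy":0,"dz":0.5,"twist":0,"fingers":1},
    {"dx":0,"dy":0,"dz":0.5,"twist":0,"fingers":0.6},
    {"dx":0,"dy":0,"dz":0.5,"twist":0,"fingers":0.3},
    {"dx":0,"dy":0,"dz":0.5,"twist":0,"fingers":0.3}
  ]
}}

```text
clock: 12.43
eef_pos: [0.5331, -0.2878, 0.0309]
tool_rot: [-0.12, 0.993, 0.0, -0.0]
ft_force: [0.6, 0.3, 0.2]
grip_width: 0.03
grasp_force: 0.0
```

>>> {"op": "carry_out", "data": {
  "plan": [
    {"dx":0,"dy":0,"dz":0,"twist":0,"fingers":0.3},
    {"dx":0,"dy":0,"dz":-15,"twist":0,"fingers":0.3},
    {"dx":0,"dy":0,"dz":-50,"twist":0,"fingers":0.3},
    {"dx":0,"dy":0,"dz":-90,"twist":0,"fingers":0.3},
    {"dx":0,"dy":0,"dz":-120,"twist":0,"fingers":0.3}
  ]
}}

```text
clock: 12.85
eef_pos: [0.5335, -0.288, 0.1537]
tool_rot: [-0.12, 0.993, -0.0, 0.001]
ft_force: [0.8, -1.2, 0.4]
grip_width: 0.0304
grasp_force: 0.0
```

```bash
python3 w.py 486 120 150 -2.8
python3 - <<'E'
from workcell import camera
import cv2,numpy as np
c=camera('wrist');np.savez('w6.npz',**c);cv2.imwrite('pics/w6.png',c['image'][:,:,::-1])
E
```

```text
at [ 533.5 -288.   153.7] yaw 13.77 tilt 0.08 w 0.0304 F [ 0.8 -1.2  0.4] -> shift [-51.  407.6   3.3] twist 16.6
```

View pics/w6.png

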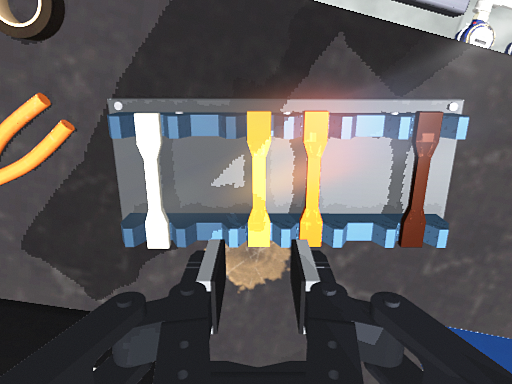

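Honey sits flat in its slot at (259,180), beside amber at (313,180). The empty slots are next to the pale bar and next to the dark bar. Next is cream.

>>> {"op": "carry_out", "data": {
  "plan": [
    {"dx":-5,"dy":40,"dz":0,"twist":3,"fingers":0.3},
    {"dx":-10,"dy":80,"dz":0,"twist":6,"fingers":0.3},
    {"dx":-15,"dy":120,"dz":0,"twist":10,"fingers":0.3},
    {"dx":-20,"dy":160,"dz":0,"twist":14,"fingers":0.3},
    {"dx":-25,"dy":200,"dz":0,"twist":16.6,"fingers":0.3}
  ]
}}

```text
clock: 13.32
eef_pos: [0.5092, -0.0861, 0.1511]
tool_rot: [0.027, 1.0, 0.0, 0.0]
ft_force: [0.4, -0.0, -0.1]
grip_width: 0.03
grasp_force: 0.0
```

```bash
python3 w.py 486 120 150 -2.8
```

```text
at [509.2 -86.1 151.1] yaw 176.94 tilt 0.02 w 0.03 F [ 0.4 -0.  -0.1] -> shift [ 34.2 204.6   1.1] twist -0.3
```

>>> {"op": "carry_out", "data": {
  "plan": [
    {"dx":7,"dy":41,"dz":0,"twist":0,"fingers":0.3},
    {"dx":14,"dy":82,"dz":0,"twist":0,"fingers":0.3},
    {"dx":21,"dy":123,"dz":0,"twist":0,"fingers":0.3},
    {"dx":28,"dy":164,"dz":0,"twist":0,"fingers":0.3},
    {"dx":34,"dy":204,"dz":0,"twist":0,"fingers":0.3}
  ]
}}

```text
clock: 13.73
eef_pos: [0.4852, 0.1198, 0.1513]
tool_rot: [0.025, 1.0, 0.0, 0.0]
ft_force: [0.6, -0.6, -0.9]
grip_width: 0.0297
grasp_force: 0.0
```

>>> {"op": "carry_out", "data": {
  "plan": [
    {"dx":0,"dy":0,"dz":0,"twist":0,"fingers":0.3},
    {"dx":0,"dy":0,"dz":0,"twist":0,"fingers":0.3},
    {"dx":0,"dy":0,"dz":0,"twist":0,"fingers":0.3},
    {"dx":0,"dy":0,"dz":0,"twist":0,"fingers":0.3},
    {"dx":0,"dy":0,"dz":0,"twist":0,"fingers":0.3}
  ]
}}

```text
clock: 14.15
eef_pos: [0.4861, 0.1163, 0.1512]
tool_rot: [0.026, 1.0, -0.0, -0.0]
ft_force: [-0.2, -0.4, -0.3]
grip_width: 0.0299
grasp_force: 0.0
```

```bash
python3 - <<'E'
from workcell import camera
from h import *
c=camera('wrist');V=c['image'].max(2);cv2.imwrite('pics/w7.png',c['image'][:,:,::-1])
for t in(170,190,210,230):
    m=np.zeros(V.shape,bool);m[60:245,215:300]=V[60:245,215:300]>t;print(blob(c,m,.006))
E
python3 w.py 486 120 20 -2.8
```

```text
[ 474.1  126.8  484.   130.3   -7.2  113.7   41.1 3718. ]
[ 480.5  120.3  485.8  125.9   -3.2  109.7   32.4 2322. ]
[ 481.8  119.4  485.5  119.1   -2.2  109.9   18.7 2198. ]
[ 481.7  119.4  485.5  119.1   -2.2  109.9   18.7 2192. ]
at [486.2 116.3 151.2] yaw 177.01 tilt 0.01 w 0.0301 F [0.3 0.1 0.4] -> shift [  0.4   3.7 131.2] twist -0.2
```

View pics/w7.png

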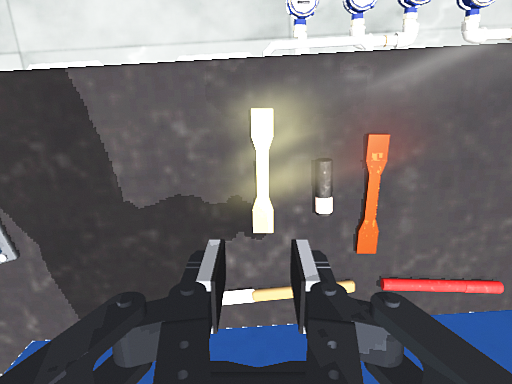

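Cream runs from (262,108) to (263,233), just right of the finger midline. The cap is clear of the grasp.

>>> {"op": "carry_out", "data": {
  "plan": [
    {"dx":1,"dy":2.5,"dz":40,"twist":-0.8,"fingers":0.3},
    {"dx":1,"dy":2.5,"dz":75,"twist":-0.8,"fingers":0.3},
    {"dx":1,"dy":2.5,"dz":105,"twist":-0.8,"fingers":0.3},
    {"dx":1,"dy":2.5,"dz":125,"twist":-0.8,"fingers":0.3},
    {"dx":1,"dy":2.5,"dz":131,"twist":-0.8,"fingers":0.3}
  ]
}}

```text
clock: 14.62
eef_pos: [0.4823, 0.1184, 0.0168]
tool_rot: [0.019, 1.0, -0.001, -0.003]
ft_force: [-0.3, 0.5, -0.1]
grip_width: 0.0299
grasp_force: 0.0
```

>>> {"op": "carry_out", "data": {
  "plan": [
    {"dx":0,"dy":0,"dz":0,"twist":0,"fingers":0.3},
    {"dx":0,"dy":0,"dz":5,"twist":0,"fingers":0.3},
    {"dx":0,"dy":0,"dz":10,"twist":0,"fingers":0.3},
    {"dx":0,"dy":0,"dz":10,"twist":0,"fingers":0.3},
    {"dx":0,"dy":0,"dz":10,"twist":0,"fingers":0.3}
  ]
}}

```text
clock: 15.03
eef_pos: [0.4857, 0.1205, 0.0111]
tool_rot: [0.018, 1.0, 0.0, 0.001]
ft_force: [-0.2, -0.4, -0.6]
grip_width: 0.0295
grasp_force: 0.0
```

```bash
python3 w.py 485.5 119.1 1 -2.2
```

```text
at [485.7 120.5  11.1] yaw 177.96 tilt 0.08 w 0.0295 F [-0.2 -0.4 -0.6] -> shift [ 0.1 -1.4 10.1] twist 0.2
```

>>> {"op": "carry_out", "data": {
  "plan": [
    {"dx":0,"dy":-1,"dz":4,"twist":0,"fingers":0.3},
    {"dx":0,"dy":-1,"dz":8,"twist":0,"fingers":0.3},
    {"dx":0,"dy":-1,"dz":9.5,"twist":0,"fingers":0.3},
    {"dx":0,"dy":-1,"dz":9.5,"twist":0,"fingers":0.3},
    {"dx":0,"dy":-1,"dz":9.5,"twist":0,"fingers":0.3}
  ]
}}

```text
clock: 15.45
eef_pos: [0.4848, 0.1194, 0.0006]
tool_rot: [0.018, 1.0, -0.0, -0.0]
ft_force: [-1.1, -0.3, 0.1]
grip_width: 0.0299
grasp_force: 0.0
```

>>> {"op": "carry_out", "data": {
  "plan": [
    {"dx":0,"dy":0,"dz":0,"twist":0,"fingers":0.6},
    {"dx":0,"dy":0,"dz":0,"twist":0,"fingers":1},
    {"dx":0,"dy":0,"dz":0,"twist":0,"fingers":1},
    {"dx":0,"dy":0,"dz":0,"twist":0,"fingers":1},
    {"dx":0,"dy":0,"dz":0,"twist":0,"fingers":1}
  ]
}}

```text
clock: 15.87
eef_pos: [0.4853, 0.1195, 0.0011]
tool_rot: [0.018, 1.0, 0.0, 0.0]
ft_force: [-0.8, -1.2, 3.0]
grip_width: 0.0076
grasp_force: 59.5
```

>>> {"op": "carry_out", "data": {
  "plan": [
    {"dx":0,"dy":0,"dz":-20,"twist":0,"fingers":1},
    {"dx":0,"dy":0,"dz":-50,"twist":0,"fingers":1},
    {"dx":0,"dy":0,"dz":-80,"twist":0,"fingers":1},
    {"dx":0,"dy":0,"dz":-100,"twist":0,"fingers":1},
    {"dx":0,"dy":0,"dz":-110,"twist":0,"fingers":1}
  ]
}}

```text
clock: 16.28
eef_pos: [0.4868, 0.1198, 0.1137]
tool_rot: [0.018, 1.0, 0.001, 0.002]
ft_force: [0.4, 0.2, -0.8]
grip_width: 0.0074
grasp_force: 59.2
```

```bash
python3 w.py 543 -328.2 110 13.8
```

```text
at [486.8 119.8 113.7] yaw 177.96 tilt 0.28 w 0.0074 F [ 0.4  0.2 -0.8] -> shift [ -72.1 -445.7    3.5] twist -15.8
```

>>> {"op": "carry_out", "data": {
  "plan": [
    {"dx":-6.5,"dy":-40,"dz":0,"twist":-3,"fingers":1},
    {"dx":-13,"dy":-80,"dz":0,"twist":-6,"fingers":1},
    {"dx":-19.5,"dy":-120,"dz":0,"twist":-9,"fingers":1},
    {"dx":-26,"dy":-160,"dz":0,"twist":-12,"fingers":1},
    {"dx":-32.5,"dy":-200,"dz":0,"twist":-15.8,"fingers":1}
  ]
}}

```text
clock: 16.7
eef_pos: [0.5097, -0.0832, 0.11]
tool_rot: [-0.122, 0.993, 0.0, -0.001]
ft_force: [0.8, 0.7, -0.4]
grip_width: 0.0077
grasp_force: 59.2
```

```bash
python3 w.py 543 -328.2 110 13.8
```

```text
at [509.7 -83.2 110. ] yaw 13.97 tilt 0.07 w 0.0077 F [ 0.8  0.7 -0.4] -> shift [ 2.690e+01 -2.458e+02 -1.000e-01] twist 0.2
```

>>> {"op": "carry_out", "data": {
  "plan": [
    {"dx":4.5,"dy":-40,"dz":0,"twist":0,"fingers":1},
    {"dx":9,"dy":-80,"dz":0,"twist":0,"fingers":1},
    {"dx":13.5,"dy":-120,"dz":0,"twist":0,"fingers":1},
    {"dx":18,"dy":-160,"dz":0,"twist":0,"fingers":1},
    {"dx":22,"dy":-195,"dz":0,"twist":0,"fingers":1}
  ]
}}

```text
clock: 17.12
eef_pos: [0.5348, -0.2787, 0.1096]
tool_rot: [-0.119, 0.993, 0.0, -0.001]
ft_force: [1.1, 1.1, 0.4]
grip_width: 0.0071
grasp_force: 59.2
```

>>> {"op": "carry_out", "data": {
  "plan": [
    {"dx":3,"dy":-30,"dz":10,"twist":0,"fingers":1},
    {"dx":5,"dy":-50,"dz":25,"twist":0,"fingers":1},
    {"dx":5,"dy":-50,"dz":40,"twist":0,"fingers":1},
    {"dx":5,"dy":-50,"dz":45,"twist":0,"fingers":1},
    {"dx":5,"dy":-50,"dz":45,"twist":0,"fingers":1}
  ]
}}

```text
clock: 17.53
eef_pos: [0.5403, -0.3249, 0.0626]
tool_rot: [-0.12, 0.993, 0.002, -0.002]
ft_force: [0.5, -0.8, -0.2]
grip_width: 0.0073
grasp_force: 59.2
```

>>> {"op": "carry_out", "data": {
  "plan": [
    {"dx":0,"dy":0,"dz":0,"twist":0,"fingers":1},
    {"dx":0,"dy":0,"dz":0,"twist":0,"fingers":1},
    {"dx":0,"dy":0,"dz":0,"twist":0,"fingers":1},
    {"dx":0,"dy":0,"dz":0,"twist":0,"fingers":1},
    {"dx":0,"dy":0,"dz":0,"twist":0,"fingers":1}
  ]
}}

```text
clock: 17.95
eef_pos: [0.5431, -0.3258, 0.0668]
tool_rot: [-0.12, 0.993, -0.001, 0.001]
ft_force: [0.9, 0.5, 0.0]
grip_width: 0.0078
grasp_force: 59.2
```

```bash
python3 w.py 543 -328.2 58 13.8
```

```text
at [ 543.1 -325.8   66.8] yaw 13.81 tilt 0.1 w 0.0078 F [0.9 0.5 0. ] -> shift [ 0.7 -2.3  8.8] twist 0.0
```

>>> {"op": "carry_out", "data": {
  "plan": [
    {"dx":0,"dy":-2,"dz":5,"twist":0,"fingers":1},
    {"dx":0,"dy":-2,"dz":8,"twist":0,"fingers":1},
    {"dx":0,"dy":-2,"dz":8,"twist":0,"fingers":1},
    {"dx":0,"dy":-2,"dz":8,"twist":0,"fingers":1},
    {"dx":0,"dy":-2,"dz":8,"twist":0,"fingers":1}
  ]
}}

```text
clock: 18.37
eef_pos: [0.5428, -0.3279, 0.0576]
tool_rot: [-0.12, 0.993, 0.0, -0.0]
ft_force: [0.5, 0.1, 0.4]
grip_width: 0.0076
grasp_force: 59.2
```

```bash
python3 w.py 543 -328.2 31.5 13.8
```

```text
at [ 542.8 -327.9   57.6] yaw 13.76 tilt 0.03 w 0.0076 F [0.5 0.1 0.4] -> shift [-0.1 -0.3 26.1] twist -0.0
```

>>> {"op": "carry_out", "data": {
  "plan": [
    {"dx":0,"dy":0,"dz":8,"twist":0,"fingers":1},
    {"dx":0,"dy":0,"dz":16,"twist":0,"fingers":1},
    {"dx":0,"dy":0,"dz":22,"twist":0,"fingers":1},
    {"dx":0,"dy":0,"dz":26,"twist":0,"fingers":1},
    {"dx":0,"dy":0,"dz":26,"twist":0,"fingers":1}
  ]
}}

```text
clock: 18.78
eef_pos: [0.5425, -0.3277, 0.0313]
tool_rot: [-0.12, 0.993, 0.0, -0.0]
ft_force: [0.3, -0.6, -0.2]
grip_width: 0.0078
grasp_force: 59.2
```

>>> {"op": "carry_out", "data": {
  "plan": [
    {"dx":0,"dy":0,"dz":0.5,"twist":0,"fingers":1},
    {"dx":0,"dy":0,"dz":0.5,"twist":0,"fingers":1},
    {"dx":0,"dy":0,"dz":0.5,"twist":0,"fingers":0.6},
    {"dx":0,"dy":0,"dz":0.5,"twist":0,"fingers":0.3},
    {"dx":0,"dy":0,"dz":0.5,"twist":0,"fingers":0.3}
  ]
}}

```text
clock: 19.2
eef_pos: [0.543, -0.328, 0.031]
tool_rot: [-0.12, 0.993, 0.0, -0.0]
ft_force: [-0.2, 0.4, -0.4]
grip_width: 0.0298
grasp_force: 0.0
```

>>> {"op": "carry_out", "data": {
  "plan": [
    {"dx":0,"dy":0,"dz":0,"twist":0,"fingers":0.3},
    {"dx":0,"dy":0,"dz":-15,"twist":0,"fingers":0.3},
    {"dx":0,"dy":0,"dz":-50,"twist":0,"fingers":0.3},
    {"dx":0,"dy":0,"dz":-90,"twist":0,"fingers":0.3},
    {"dx":0,"dy":0,"dz":-120,"twist":0,"fingers":0.3}
  ]
}}

```text
clock: 19.62
eef_pos: [0.5433, -0.3282, 0.1537]
tool_rot: [-0.12, 0.993, -0.0, 0.001]
ft_force: [1.0, -1.2, 0.9]
grip_width: 0.03
grasp_force: 0.0
```

>>> {"op": "carry_out", "data": {
  "plan": [
    {"dx":-5,"dy":40,"dz":0,"twist":3,"fingers":0.3},
    {"dx":-10,"dy":80,"dz":0,"twist":6,"fingers":0.3},
    {"dx":-15,"dy":120,"dz":0,"twist":10,"fingers":0.3},
    {"dx":-20,"dy":160,"dz":0,"twist":14,"fingers":0.3},
    {"dx":-25,"dy":200,"dz":0,"twist":17,"fingers":0.3}
  ]
}}

```text
clock: 20.03
eef_pos: [0.5191, -0.1262, 0.1514]
tool_rot: [0.03, 1.0, 0.0, 0.0]
ft_force: [1.1, -0.1, 0.6]
grip_width: 0.0297
grasp_force: 0.0
```

```bash
python3 w.py 511.4 213.7 150 -3.4
```

```text
at [ 519.1 -126.2  151.4] yaw 176.54 tilt 0.04 w 0.0297 F [ 1.1 -0.1  0.6] -> shift [ 28.2 338.8   1.4] twist -0.1
```

>>> {"op": "carry_out", "data": {
  "plan": [
    {"dx":3.3,"dy":40,"dz":0,"twist":0,"fingers":0.3},
    {"dx":6.6,"dy":80,"dz":0,"twist":0,"fingers":0.3},
    {"dx":10,"dy":120,"dz":0,"twist":0,"fingers":0.3},
    {"dx":13.3,"dy":160,"dz":0,"twist":0,"fingers":0.3},
    {"dx":16.6,"dy":200,"dz":0,"twist":0,"fingers":0.3}
  ]
}}

```text
clock: 20.45
eef_pos: [0.514, 0.0747, 0.1515]
tool_rot: [0.028, 1.0, 0.0, 0.0]
ft_force: [1.0, -0.8, -0.2]
grip_width: 0.0298
grasp_force: 0.0
```

>>> {"op": "carry_out", "data": {
  "plan": [
    {"dx":3,"dy":35,"dz":0,"twist":0,"fingers":0.3},
    {"dx":6,"dy":70,"dz":0,"twist":0,"fingers":0.3},
    {"dx":9,"dy":105,"dz":0,"twist":0,"fingers":0.3},
    {"dx":11.6,"dy":130,"dz":0,"twist":0,"fingers":0.3},
    {"dx":11.6,"dy":138.5,"dz":0,"twist":0,"fingers":0.3}
  ]
}}

```text
clock: 20.87
eef_pos: [0.5102, 0.2156, 0.1513]
tool_rot: [0.026, 1.0, 0.001, 0.0]
ft_force: [0.2, -0.7, 0.3]
grip_width: 0.03
grasp_force: 0.0
```

>>> {"op": "carry_out", "data": {
  "plan": [
    {"dx":0,"dy":0,"dz":0,"twist":0,"fingers":0.3},
    {"dx":0,"dy":0,"dz":0,"twist":0,"fingers":0.3},
    {"dx":0,"dy":0,"dz":0,"twist":0,"fingers":0.3},
    {"dx":0,"dy":0,"dz":0,"twist":0,"fingers":0.3},
    {"dx":0,"dy":0,"dz":0,"twist":0,"fingers":0.3}
  ]
}}

```text
clock: 21.28
eef_pos: [0.5108, 0.2103, 0.1514]
tool_rot: [0.029, 1.0, -0.0, -0.0]
ft_force: [0.3, -0.1, 0.3]
grip_width: 0.0298
grasp_force: 0.0
```

```bash
python3 - <<'E'
from workcell import camera
from h import *
c=camera('wrist');H=cv2.cvtColor(c['image'],cv2.COLOR_RGB2HSV);cv2.imwrite('pics/w8.png',c['image'][:,:,::-1])
for t in(120,150,180):
    m=np.zeros(H.shape[:2],bool);m[60:248,225:300]=((H[...,0]<20)&(H[...,1]>110)&(H[...,2]>t))[60:248,225:300];print(blob(c,m,.006))
E
python3 w.py 511.4 213.7 20 -3.4
```

```text
[ 508.   214.5  511.2  214.3   -3.1  110.    18.2 2047. ]
[ 508.   214.5  511.2  214.3   -3.2  110.    18.2 2043. ]
[ 508.2  214.5  511.2  214.3   -3.2  110.    18.2 2029. ]
at [510.8 210.5 151.4] yaw 176.65 tilt 0.01 w 0.0296 F [ 0.6 -0.3 -1. ] -> shift [ -0.4   3.2 131.4] twist 0.0
```

View pics/w8.png

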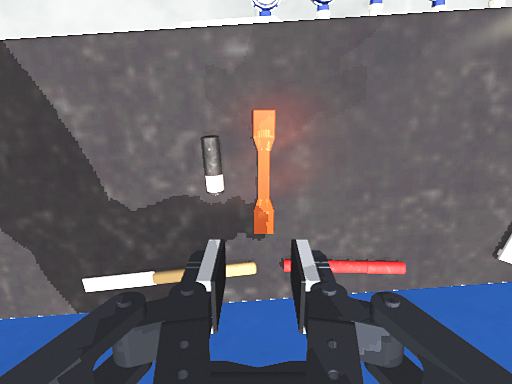

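Brown runs from (263,110) to (263,234), just right of the finger midline. The cap at (212,165) is clear.

>>> {"op": "carry_out", "data": {
  "plan": [
    {"dx":0,"dy":3,"dz":40,"twist":0,"fingers":0.3},
    {"dx":0,"dy":3,"dz":75,"twist":0,"fingers":0.3},
    {"dx":0,"dy":3,"dz":105,"twist":0,"fingers":0.3},
    {"dx":0,"dy":3,"dz":125,"twist":0,"fingers":0.3},
    {"dx":0,"dy":3,"dz":131,"twist":0,"fingers":0.3}
  ]
}}

```text
clock: 21.75
eef_pos: [0.508, 0.2128, 0.0165]
tool_rot: [0.029, 1.0, -0.002, -0.003]
ft_force: [-1.0, -0.4, 0.3]
grip_width: 0.03
grasp_force: 0.0
```

>>> {"op": "carry_out", "data": {
  "plan": [
    {"dx":0,"dy":0,"dz":0,"twist":0,"fingers":0.3},
    {"dx":0,"dy":0,"dz":5,"twist":0,"fingers":0.3},
    {"dx":0,"dy":0,"dz":10,"twist":0,"fingers":0.3},
    {"dx":0,"dy":0,"dz":10,"twist":0,"fingers":0.3},
    {"dx":0,"dy":0,"dz":10,"twist":0,"fingers":0.3}
  ]
}}

```text
clock: 22.17
eef_pos: [0.5114, 0.215, 0.0112]
tool_rot: [0.028, 1.0, 0.0, 0.001]
ft_force: [-1.2, 0.4, 0.2]
grip_width: 0.0298
grasp_force: 0.0
```

```bash
python3 w.py 511.2 214.3 1 -3.2
```

```text
at [511.4 215.   11.2] yaw 176.76 tilt 0.09 w 0.0298 F [-1.2  0.4  0.2] -> shift [ 0.2 -0.7 10.2] twist -0.0
```

Slot +63 for brown is at (513, −205.8).

>>> {"op": "carry_out", "data": {
  "plan": [
    {"dx":0,"dy":-0.5,"dz":4,"twist":0,"fingers":0.3},
    {"dx":0,"dy":-0.5,"dz":8,"twist":0,"fingers":0.3},
    {"dx":0,"dy":-0.5,"dz":9.5,"twist":0,"fingers":0.3},
    {"dx":0,"dy":-0.5,"dz":9.5,"twist":0,"fingers":0.3},
    {"dx":0,"dy":-0.5,"dz":9.5,"twist":0,"fingers":0.3}
  ]
}}

```text
clock: 22.58
eef_pos: [0.5105, 0.2142, 0.0006]
tool_rot: [0.028, 1.0, -0.0, -0.0]
ft_force: [0.3, 0.6, -0.2]
grip_width: 0.03
grasp_force: 0.0
```

>>> {"op": "carry_out", "data": {
  "plan": [
    {"dx":0,"dy":0,"dz":0,"twist":0,"fingers":0.6},
    {"dx":0,"dy":0,"dz":0,"twist":0,"fingers":1},
    {"dx":0,"dy":0,"dz":0,"twist":0,"fingers":1},
    {"dx":0,"dy":0,"dz":0,"twist":0,"fingers":1},
    {"dx":0,"dy":0,"dz":0,"twist":0,"fingers":1}
  ]
}}

```text
clock: 23.0
eef_pos: [0.5109, 0.2144, 0.0011]
tool_rot: [0.028, 1.0, 0.0, 0.0]
ft_force: [-1.2, -0.4, 1.5]
grip_width: 0.0078
grasp_force: 59.6
```

>>> {"op": "carry_out", "data": {
  "plan": [
    {"dx":0,"dy":0,"dz":-20,"twist":0,"fingers":1},
    {"dx":0,"dy":0,"dz":-50,"twist":0,"fingers":1},
    {"dx":0,"dy":0,"dz":-80,"twist":0,"fingers":1},
    {"dx":0,"dy":0,"dz":-100,"twist":0,"fingers":1},
    {"dx":0,"dy":0,"dz":-110,"twist":0,"fingers":1}
  ]
}}

```text
clock: 23.42
eef_pos: [0.5124, 0.215, 0.114]
tool_rot: [0.028, 1.0, 0.001, 0.002]
ft_force: [0.3, 0.2, -0.1]
grip_width: 0.0076
grasp_force: 59.4
```

```bash
python3 w.py 513 -205.8 110 13.8
```

```text
at [512.4 215.  114. ] yaw 176.76 tilt 0.3 w 0.0076 F [ 0.3  0.2 -0.1] -> shift [ -24.3 -420.1    3.2] twist -17.0
```

>>> {"op": "carry_out", "data": {
  "plan": [
    {"dx":-2.5,"dy":-40,"dz":0,"twist":-3,"fingers":1},
    {"dx":-5,"dy":-80,"dz":0,"twist":-6,"fingers":1},
    {"dx":-7.5,"dy":-120,"dz":0,"twist":-9,"fingers":1},
    {"dx":-10,"dy":-160,"dz":0,"twist":-13,"fingers":1},
    {"dx":-12.5,"dy":-200,"dz":0,"twist":-17,"fingers":1}
  ]
}}

```text
clock: 23.83
eef_pos: [0.511, 0.0123, 0.1099]
tool_rot: [-0.122, 0.993, 0.0, -0.001]
ft_force: [0.3, 0.2, -1.4]
grip_width: 0.0075
grasp_force: 59.4
```

```bash
python3 w.py 513 -205.8 110 13.8
```

```text
at [511.   12.3 109.9] yaw 14.01 tilt 0.08 w 0.0075 F [ 0.3  0.2 -1.4] -> shift [  50.8 -212.1   -0. ] twist 0.2
```

>>> {"op": "carry_out", "data": {
  "plan": [
    {"dx":9.5,"dy":-39,"dz":0,"twist":0,"fingers":1},
    {"dx":19,"dy":-78,"dz":0,"twist":0,"fingers":1},
    {"dx":28,"dy":-117,"dz":0,"twist":0,"fingers":1},
    {"dx":37,"dy":-155,"dz":0,"twist":0,"fingers":1},
    {"dx":45,"dy":-188,"dz":0,"twist":0,"fingers":1}
  ]
}}

```text
clock: 24.25
eef_pos: [0.512, -0.1818, 0.1099]
tool_rot: [-0.119, 0.993, 0.0, -0.001]
ft_force: [0.8, 0.2, 0.5]
grip_width: 0.0074
grasp_force: 59.4
```

>>> {"op": "carry_out", "data": {
  "plan": [
    {"dx":4,"dy":-15,"dz":10,"twist":0,"fingers":1},
    {"dx":6,"dy":-24,"dz":25,"twist":0,"fingers":1},
    {"dx":6,"dy":-24,"dz":38,"twist":0,"fingers":1},
    {"dx":6,"dy":-24,"dz":45,"twist":0,"fingers":1},
    {"dx":6,"dy":-24,"dz":45,"twist":0,"fingers":1}
  ]
}}

```text
clock: 24.67
eef_pos: [0.5107, -0.2035, 0.0631]
tool_rot: [-0.12, 0.993, 0.001, -0.002]
ft_force: [-0.6, 0.3, -0.0]
grip_width: 0.0075
grasp_force: 59.4
```

>>> {"op": "carry_out", "data": {
  "plan": [
    {"dx":0,"dy":0,"dz":0,"twist":0,"fingers":1},
    {"dx":0,"dy":0,"dz":0,"twist":0,"fingers":1},
    {"dx":0,"dy":0,"dz":0,"twist":0,"fingers":1},
    {"dx":0,"dy":0,"dz":0,"twist":0,"fingers":1},
    {"dx":0,"dy":0,"dz":0,"twist":0,"fingers":1}
  ]
}}

```text
clock: 25.08
eef_pos: [0.5134, -0.204, 0.0665]
tool_rot: [-0.12, 0.993, -0.0, 0.001]
ft_force: [-0.0, 0.3, -0.2]
grip_width: 0.0075
grasp_force: 59.4
```

```bash
python3 w.py 513 -205.8 58 13.8
```

```text
at [ 513.4 -204.    66.5] yaw 13.8 tilt 0.08 w 0.0075 F [-0.   0.3 -0.2] -> shift [ 0.8 -1.7  8.5] twist 0.0
```

>>> {"op": "carry_out", "data": {
  "plan": [
    {"dx":0,"dy":-1.5,"dz":5,"twist":0,"fingers":1},
    {"dx":0,"dy":-1.5,"dz":8,"twist":0,"fingers":1},
    {"dx":0,"dy":-1.5,"dz":8,"twist":0,"fingers":1},
    {"dx":0,"dy":-1.5,"dz":8,"twist":0,"fingers":1},
    {"dx":0,"dy":-1.5,"dz":8,"twist":0,"fingers":1}
  ]
}}

```text
clock: 25.5
eef_pos: [0.5131, -0.2056, 0.0576]
tool_rot: [-0.12, 0.993, 0.0, -0.0]
ft_force: [-0.1, -0.3, 0.6]
grip_width: 0.0075
grasp_force: 59.4
```

```bash
python3 w.py 513 -205.8 31.5 13.8
```

```text
at [ 513.1 -205.6   57.6] yaw 13.76 tilt 0.02 w 0.0075 F [-0.1 -0.3  0.6] -> shift [ 0.1 -0.2 26.1] twist -0.0
```

>>> {"op": "carry_out", "data": {
  "plan": [
    {"dx":0,"dy":0,"dz":8,"twist":0,"fingers":1},
    {"dx":0,"dy":0,"dz":16,"twist":0,"fingers":1},
    {"dx":0,"dy":0,"dz":22,"twist":0,"fingers":1},
    {"dx":0,"dy":0,"dz":26,"twist":0,"fingers":1},
    {"dx":0,"dy":0,"dz":26,"twist":0,"fingers":1}
  ]
}}

```text
clock: 25.92
eef_pos: [0.5127, -0.2054, 0.0313]
tool_rot: [-0.12, 0.993, 0.0, -0.001]
ft_force: [-0.6, -0.1, -1.1]
grip_width: 0.0075
grasp_force: 59.4
```

>>> {"op": "carry_out", "data": {
  "plan": [
    {"dx":0,"dy":0,"dz":0.5,"twist":0,"fingers":1},
    {"dx":0,"dy":0,"dz":0.5,"twist":0,"fingers":1},
    {"dx":0,"dy":0,"dz":0.5,"twist":0,"fingers":0.6},
    {"dx":0,"dy":0,"dz":0.5,"twist":0,"fingers":0.3},
    {"dx":0,"dy":0,"dz":0.5,"twist":0,"fingers":0.3}
  ]
}}

```text
clock: 26.33
eef_pos: [0.5132, -0.2056, 0.0311]
tool_rot: [-0.12, 0.993, -0.0, -0.0]
ft_force: [-0.9, -0.8, -0.7]
grip_width: 0.0298
grasp_force: 0.0
```

>>> {"op": "carry_out", "data": {
  "plan": [
    {"dx":0,"dy":0,"dz":0,"twist":0,"fingers":0.3},
    {"dx":0,"dy":0,"dz":-15,"twist":0,"fingers":0.3},
    {"dx":0,"dy":0,"dz":-50,"twist":0,"fingers":0.3},
    {"dx":0,"dy":0,"dz":-90,"twist":0,"fingers":0.3},
    {"dx":0,"dy":0,"dz":-130,"twist":0,"fingers":0.3}
  ]
}}

```text
clock: 26.75
eef_pos: [0.5123, -0.2052, 0.1619]
tool_rot: [-0.12, 0.993, 0.001, -0.001]
ft_force: [1.3, -0.3, 0.5]
grip_width: 0.0301
grasp_force: 0.0
```

>>> {"op": "carry_out", "data": {
  "plan": [
    {"dx":20,"dy":-20,"dz":0,"twist":0,"fingers":0.3},
    {"dx":30,"dy":-50,"dz":0,"twist":0,"fingers":0.3},
    {"dx":30,"dy":-60,"dz":0,"twist":0,"fingers":0.3},
    {"dx":30,"dy":-60,"dz":0,"twist":0,"fingers":0.3},
    {"dx":30,"dy":-60,"dz":0,"twist":0,"fingers":0.3}
  ]
}}

```text
clock: 27.17
eef_pos: [0.4981, -0.271, 0.1607]
tool_rot: [-0.119, 0.993, 0.001, -0.0]
ft_force: [0.1, 0.5, -0.2]
grip_width: 0.0301
grasp_force: 0.0
```

Run:
```python
from workcell import camera
import cv2,numpy as np
c=camera('wrist');np.savez('w9.npz',**c);cv2.imwrite('pics/w9.png',c['image'][:,:,::-1])
```

```text
(no output)
```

View pics/w9.png

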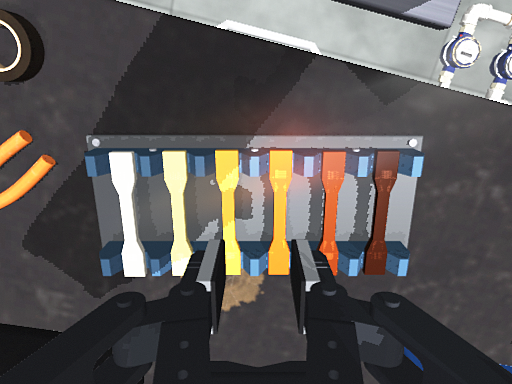

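All six bars lie parallel across both rails: pale (127,212), cream (178,212), honey (229,212), amber (281,212), brown (330,212), dark (380,212). The order is right and each end is seated level, so I'm handing in.

```bash
python3 -c "
from workcell import job_done;print(job_done())"
```

```text
the job is handed in; nothing more can be done
None
```

The four loose bars are in the rack in the order pale, cream, honey, amber, brown, dark, all flat and about centred in the last wrist picture; I handed in at about 27 s, with no verdict shown, and the only hard contact was a brief 84 N touch on the worktop while picking up honey (wrist limit 120 N).

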